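# Load and clamp the aluminium blocks in a dry-block heater

### The arm

A 6-joint arm with a two-finger parallel gripper is mounted at the origin on a cart in front of the work surface, level with it; the furniture and walls round the work are solid. World frame = base frame: x ahead of the robot, y to its left, z up, the work surface at z = 0. Lengths are in m, angles in rad, forces in N, time in s.
With the tool pointing down it reaches from about 0.275 to 0.75 m from the base axis. Payload 10.2 kg.
Tool frame: the origin (TCP) lies midway between the tips of the shut fingers; the grasp point (between the pads) lies 19 mm behind it (env.tcp_to_grasp is the distance from the TCP to the grasp point, in m); z points along the fingers, y is the line along which they close (so a half turn about z gives the same grasp; the last joint's range is limited). The gripper opens to 88 mm and grips with 3 to 60 N. Pads are 18 mm wide; open, the fingers measure 123 mm over their backs; the gripper's body (75 mm by 187 mm) begins 45 mm behind the grasp point.
Start: joints at [1.037, 0.313, 1.498, -0, 1.331, -0.223], TCP at [0.161, 0.5, 0.239] pointing down, gripper open.
Joint ranges: [-2.94, 2.94], [-0.97, 2.17], [0.19, 2.56], [-1.23, 4.37], [0.02, 3.11], [-2.88, 2.88]. Speed limits (rad/s): [2.39, 2.39, 3.01, 3.14, 3.14, 3.14].

### API

Orientations are given as [roll, pitch, yaw] about the fixed x, y, z axes, in that order (R = Rz(yaw) Ry(pitch) Rx(roll)).
In Python, from station import env gives the robot as it stands. The module is installed in compiled form; this text tells all that it offers.
- The arm moves only by the tool carry_out, never from a script. Its argument "targets" is a list of rows, each a list of 7 numbers: the shift along the tool's x, y, z in m, then the turn, a rotation vector about the tool's x, y, z in rad, then the opening, from 0 (shut) to 1 (fully open). A call has 1 to 8 rows; each row is the pose to reach, as a shift and turn from the pose commanded when the call began, along the tool's axes at that moment; what a row does not reach only later rows make up. A row lasts 1/8 s, in which the tool goes at most 62.5 mm and 10.7 degrees, less where a joint would pass 70% of its speed; a pose out of reach is approached as far as the arm can. A call with a gripper value outside its range is refused whole. The fingers move at their own pace and stop on an object; "grip_force" is the grip in N (left out, the last holds). Time passes only in rows, so rows that repeat a pose let the fingers close. It gives the time, the measured TCP pose, the force, the opening and the grip force at its end, in the units of the state.
- env.get_state(): the state, without advancing time (a new reading comes with each control period).
- env.grab_frame(name): name is "scene" or "side" or "wrist"; returns the picture (420x560x3 uint8, red, green, blue); there is no depth.
- env.camera_params(name): a dict with "intrinsics" (3x3 intrinsics, pixels), "world_to_cam" (4x4, takes a point from world to camera coordinates); the wrist camera has in their place "T_tool_cam" (4x4, takes a point from camera to tool coordinates, whose origin is the TCP and whose axes are the flange's). Camera axes: x right, y down, z forward; pixel columns grow to the right and rows downward; lengths in m; the calibration is good to about 2 mm. A picture is of the moment at which its call begins: read the wrist's pose just before it. camera_params takes no time and is no camera call.
- env.close_job(): hands the job in; it is judged then, once.
The state is a dict: "time": time; "qpos": joint angles; "dq": joint speeds; "joint_efforts": joint torques, N m; "tool_pos": TCP position; "tool_rot": TCP orientation; "ft_force": force on the tool from outside, world axes, zero at the start; "torque": the same for the moment, N m; "width": finger opening in m; "finger_force": force on a finger pad.
Only numpy, scipy, OpenCV 4.12 (cv2) and the standard library are available. Lean on these libraries where they do the work, as an engineer would, in place of code of your own. Each camera call takes 0.05 s, during which the arm holds its last target. There are 200 camera calls.

### The job

Get the dry-block heater ready: slide its clamp jaw right back to the open end, then set every aluminium block that lies on the bench into the bay as one neat row, starting at the dark end stop, each block tight against the back fence and flush against its neighbour with no gaps. Slide the jaw up firmly against the last block, and only then push the power lever fully over to the back. Leave the timer and the reagent bottle where they stand.

Things in the scene. Friction and masses are not known exactly. Their poses are not given: they have to be found in the camera images.
- heater: Dry-block heater: white flat box, 143 mm deep (x), 384 mm wide (y), fixed; place and yaw vary. Origin at bench level near its middle; x to the back, y to the left, z up. Open bay on top, floor 25 mm over the bench; back fence 35 mm and dark end stop (left) 40 mm above that floor; front lip 8 mm high. Left of the stop is a control box (68 mm wide, top 56 mm over the bench) with the power lever.
- bay_corner (a point): Corner of the bay on its floor, where the face of the end stop meets the face of the back fence. Axes as the heater's: the fence face is x = 0, the stop face y = 0; the bay lies at negative x (115 mm deep, to the lip) and negative y (to the jaw).
- first_place (a point): Where the centre of the first block (its listed point) is when it is home against stop and fence: 47.5 mm in front of the fence and 25 mm right of the stop, 40 mm above the bay floor. Each further block is home 50 mm farther along -y. Axes as the heater's; a block's x axis lies along x, either way round.
- jaw (a joint): Clamp jaw of the heater, a dark steel bar that slides along the bay and stays where it is left (about 3 N to move). The value is the clear space between stop and jaw face in m: 0 shut, 0.26 right back at the open (right) end; four blocks need 0.200, three 0.150. It starts between 0.06 and 0.12.
- jaw_grip (a point): Centre of the upright red tab on the jaw, to be pinched from above or pushed: 44 mm along the heater's x, 12 mm thick along y, from 44 to 80 mm above the bay floor (this point at 62 mm). It lies 27 mm behind (at the -y side of) the jaw's face. Axes as those of the bay corner.
- power (a joint): Power lever on the control box: 0 leans to the front (off), 1.0 rad leans to the back (on); it turns stiffly and stays where it is left. It starts between 0 and 0.15.
- power_tip (a point): Centre of the red ball tip of the power lever, which is 60 mm long; push the tip with closed fingers. It moves along the heater's x axis, from front to back, as the lever goes from 0 to 1.
- block_a_centre (a point): Aluminium block with blue lifting tab, 95 x 50 x 45 mm, 0.4 kg, two rows of six dark wells on top. This point: in its middle, 40 mm above its underside; x along the 95 mm, y across the 50 mm. The upright tab (pinch it from above) is 44 mm long (x), 12 mm thick (y), and reaches from 45 to 80 mm above the underside, over the middle. Three or all four of these blocks are present.
- block_b_centre (a point): Aluminium block with green lifting tab, 95 x 50 x 45 mm, 0.4 kg, two rows of six dark wells on top. This point: in its middle, 40 mm above its underside; x along the 95 mm, y across the 50 mm. The upright tab (pinch it from above) is 44 mm long (x), 12 mm thick (y), and reaches from 45 to 80 mm above the underside, over the middle. Three or all four of these blocks are present.
- block_c_centre (a point): Aluminium block with yellow lifting tab, 95 x 50 x 45 mm, 0.4 kg, two rows of six dark wells on top. This point: in its middle, 40 mm above its underside; x along the 95 mm, y across the 50 mm. The upright tab (pinch it from above) is 44 mm long (x), 12 mm thick (y), and reaches from 45 to 80 mm above the underside, over the middle. Three or all four of these blocks are present.
- block_d_centre (a point): Aluminium block with orange lifting tab, 95 x 50 x 45 mm, 0.4 kg, two rows of six dark wells on top. This point: in its middle, 40 mm above its underside; x along the 95 mm, y across the 50 mm. The upright tab (pinch it from above) is 44 mm long (x), 12 mm thick (y), and reaches from 45 to 80 mm above the underside, over the middle. Three or all four of these blocks are present.
- block_a: The same blue block; origin at the centre of its underside, axes as above.
- block_b: The same green block; origin at the centre of its underside, axes as above.
- block_c: The same yellow block; origin at the centre of its underside, axes as above.
- block_d: The same orange block; origin at the centre of its underside, axes as above.
- timer_centre (a point): White bench timer, 66 x 68 x 21 mm, in front of the heater; to be left alone.
- bottle_centre (a point): Glass reagent bottle with blue cap, 80 mm across, 141 mm high, at the far right; to be left alone. The point is 70 mm up.

How it is judged:
By the outcome, as a careful person would: the job done as asked, in the order asked, and still so for the second after the job is handed in, with the robot touching nothing.
Of block_a, block_b, block_c, block_d only 3 to 4 are there at a start; the rules pass over those that are not, and their reading is None.
At some moment in a run one of block_a, block_b, block_c, block_d may be knocked a few centimetres aside while the robot is not near it.
It also fails if it takes over 208 s, if anything falls off the work surface, if the arm or the gripper's body presses on something with over 40 N, if the wrist force passes 120 N, or if a joint passes its speed limit or range.

## Working session

There is one attempt and no reset: what is moved stays moved. The work goes in short steps, Python scripts to look and compute and a tool call to move; the robot and the scene stay as the last step left them, time stands still between calls to the robot, and variables do not carry over. Pictures are saved under pics/ and viewed, at most 16 in all, crops included, and the job is handed in when it is done.

Besides the shell and the picture viewer there is one more tool, called after "Emit:" by a JSON object that holds its "api" and its "payload", one argument or row to a line. carry_out: Moves the arm, as the interface text tells. Its arguments: {"type":"object","properties":{"targets":{"type":"array","items":{"type":"array","items":{"type":"number"}}},"grip_force":{"type":"number"}},"required":["targets"]}

```bash
mkdir -p pics; python3 - <<'E'
from station import env
import cv2,numpy as np
np.set_printoptions(precision=4,suppress=True)
for n in("scene","side"):
    im=env.grab_frame(n); cv2.imwrite(f"pics/{n}0.png",im[:,:,::-1]); p=env.camera_params(n); print(n,p["intrinsics"],p["world_to_cam"])
print(env.camera_params("wrist"))
print(env.get_state(), env.tcp_to_grasp)
E
```

```text
scene [[393.9593   0.     273.057 ]
 [  0.     393.9593 206.7796]
 [  0.       0.       1.    ]] [[ 0.8182 -0.5747  0.0151 -0.4956]
 [-0.2433 -0.37   -0.8966  0.1846]
 [ 0.5209  0.73   -0.4426  0.8596]
 [ 0.      0.      0.      1.    ]]
side [[435.3918   0.     283.5337]
 [  0.     435.3918 211.1634]
 [  0.       0.       1.    ]] [[-0.9999 -0.0113  0.0111  0.5139]
 [-0.0152  0.4799 -0.8772  0.1175]
 [ 0.0046 -0.8772 -0.48    1.2373]
 [ 0.      0.      0.      1.    ]]
{'intrinsics': array([[314.0768,   0.    , 281.2422],
       [  0.    , 314.0768, 206.3531],
       [  0.    ,   0.    ,   1.    ]]), 'T_tool_cam': array([[-0.0001, -0.9538, -0.3004,  0.077 ],
       [ 1.    , -0.    , -0.0002,  0.0002],
       [ 0.0002, -0.3004,  0.9538, -0.1446],
       [ 0.    ,  0.    ,  0.    ,  1.    ]])}
{'time': 0.1, 'qpos': array([ 1.0366,  0.3134,  1.4983,  0.    ,  1.331 , -0.2234]), 'dq': array([-0.002 , -0.0002, -0.0008, -0.0006,  0.0019,  0.0003]), 'joint_efforts': array([  0.0014, -40.2812, -25.2646,   0.0695,   0.0343,  -0.0001]), 'tool_pos': array([0.1605, 0.4997, 0.2382]), 'tool_rot': array([-3.1405, -0.0003,  2.8308]), 'ft_force': array([ 0.1139, -0.1508,  0.7916]), 'torque': array([ 0.0282, -0.0083,  0.0048]), 'finger_force': 0.0, 'width': 0.08784438343911961} 0.0187
```

View pics/scene0.png

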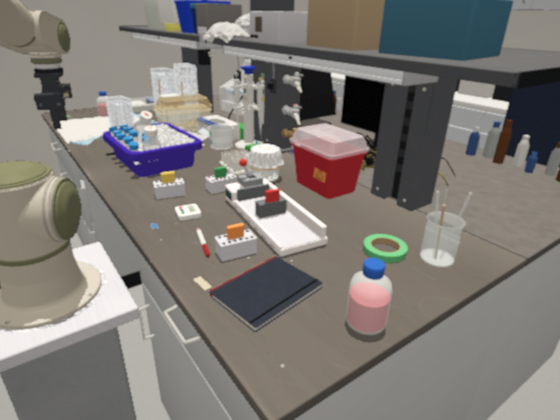

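View pics/side0.png

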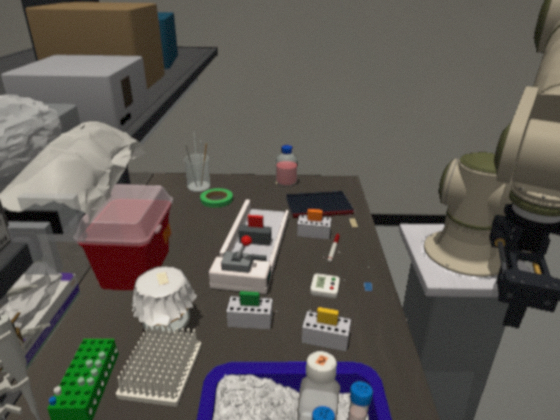

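The scene picture shows green (221,173), yellow (168,178) and orange (235,232) blocks, the jaw tab (271,197) and the lever ball (243,162). The side picture shows the same items at (250,298), (328,316), (315,214), (256,221) and (246,240). I see no blue block.

```bash
cat > h.py <<'E'
from station import env
import cv2,numpy as np
from scipy.spatial.transform import Rotation as R
np.set_printoptions(precision=4,suppress=True)
HUE={'green':[(45,85)],'yellow':[(22,34)],'orange':[(9,19)],'red':[(0,8),(172,180)],'blue':[(95,125)]}
def mask(im,c,s=120,v=60):
    h=cv2.cvtColor(im,cv2.COLOR_RGB2HSV); m=0
    for a,b in HUE[c]: m=m|cv2.inRange(h,(a,s,v),(b,255,255))
    return m
def blob(im,c,seed,r=25,s=120,v=60):
    n,l,st,ce=cv2.connectedComponentsWithStats(mask(im,c,s,v))
    k=[i for i in range(1,n) if st[i,4]>8 and np.hypot(*(ce[i]-seed))<r]
    if not k: return None
    i=max(k,key=lambda i:st[i,4]); return ce[i],l==i,st[i]
def cam(name,st=None):
    p=env.camera_params(name)
    if name=='wrist':
        T=np.eye(4);T[:3,:3]=R.from_euler('xyz',st['tool_rot']).as_matrix();T[:3,3]=st['tool_pos']
        return p['intrinsics'],T@p['T_tool_cam']
    return p['intrinsics'],np.linalg.inv(p['world_to_cam'])
def ray(c,uv):
    K,T=c; d=T[:3,:3]@np.linalg.solve(K,[uv[0],uv[1],1]); return T[:3,3],d/np.linalg.norm(d)
def onplane(c,uv,z):
    o,d=ray(c,uv); return o+d*(z-o[2])/d[2]
def tri(r1,r2):
    (a,d),(b,e)=r1,r2
    t=np.linalg.lstsq(np.c_[d,-e],b-a,rcond=None)[0]
    p,q=a+t[0]*d,b+t[1]*e; return (p+q)/2,np.linalg.norm(p-q)
def proj(c,P):
    K,T=c; q=np.linalg.inv(T)@np.r_[P,1]; u=K@q[:3]; return u[:2]/u[2]
def move(st,pos,yaw):
    "shift & turn in tool axes to reach pos/yaw tool down"
    A=R.from_euler('xyz',st['tool_rot']); B=R.from_euler('xyz',[np.pi,0,yaw])
    return A.inv().apply(np.array(pos)-st['tool_pos']),(A.inv()*B).as_rotvec()
E
python3 - <<'E'
from h import *
a=cv2.imread('pics/scene0.png')[:,:,::-1].copy();b=cv2.imread('pics/side0.png')[:,:,::-1].copy()
ca,cb=cam('scene'),cam('side')
for n,c,s,t in [('green','green',(221,173),(250,298)),('yellow','yellow',(168,178),(328,316)),('orange','orange',(235,232),(315,214)),('jaw','red',(271,197),(256,221)),('ball','red',(243,162),(246,240))]:
    x,y=blob(a,c,s,12),blob(b,c,t,12)
    P,e=tri(ray(ca,x[0]),ray(cb,y[0])); print(n,x[0],x[2][4],y[0],y[2][4],P,'res',e)
# heater corner guesses: fence left/right top etc on side image at z
for uv in [(237,202),(289,210),(268,286),(212,281)]: print(uv,onplane(cb,uv,.03))
i=cv2.resize(b[180:330,190:380],None,fx=4,fy=4,interpolation=cv2.INTER_CUBIC); cv2.imwrite('pics/sc.png',i[:,:,::-1])
E
```

```text
green [220.1486 171.7568] 74 [249.3392 297.8018] 227 [0.5859 0.2866 0.0626] res 0.0019329468437274278
yellow [167.5159 176.4683] 126 [327.3507 315.25  ] 288 [0.4187 0.3391 0.0638] res 0.0010171111335740845
orange [234.8955 230.2636] 220 [314.5115 214.1379] 174 [ 0.4232 -0.0938  0.0648] res 0.0016921291225327165
jaw [271.5482 195.1928] 166 [254.9817 220.6646] 164 [ 0.5931 -0.0103  0.087 ] res 0.0029773659847122606
ball [242.6316 161.9211] 38 [246.     239.4105] 95 [0.6015 0.1606 0.1338] res 0.003353506672353656
(237, 202) [ 0.6697 -0.2315  0.03  ]
(289, 210) [ 0.499 -0.182  0.03 ]
(268, 286) [0.5494 0.2026 0.03  ]
(212, 281) [0.6867 0.1867 0.03  ]
```

View pics/sc.png

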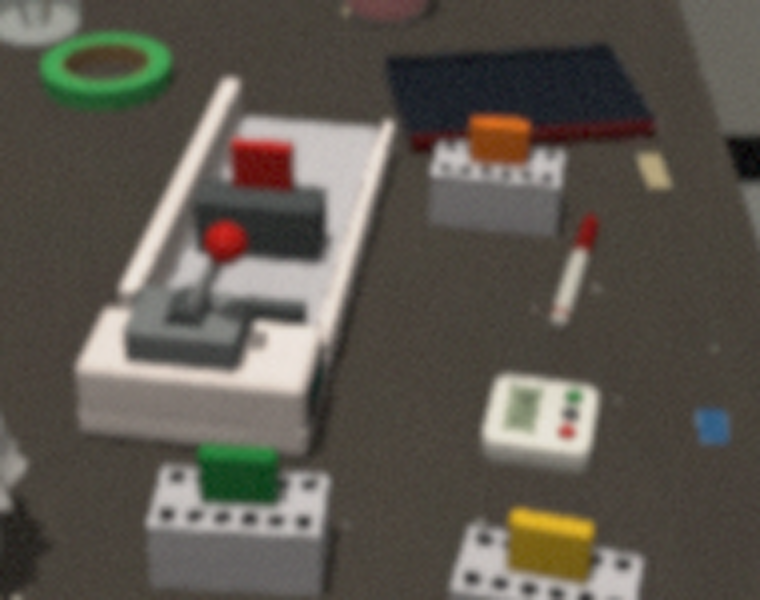

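```bash
python3 - <<'E'
from h import *
print(move(env.get_state(),[.56,.06,.26],1.45))
E
```

```text
(array([-0.5148, -0.2964, -0.0216]), array([-0.0011,  0.0006,  1.3808]))
```

Emit:
{"api": "carry_out", "payload": {
  "targets": [
    [-0.515,-0.296,-0.022,0,0,1.38,1],
    [-0.515,-0.296,-0.022,0,0,1.38,1],
    [-0.515,-0.296,-0.022,0,0,1.38,1],
    [-0.515,-0.296,-0.022,0,0,1.38,1],
    [-0.515,-0.296,-0.022,0,0,1.38,1],
    [-0.515,-0.296,-0.022,0,0,1.38,1],
    [-0.515,-0.296,-0.022,0,0,1.38,1],
    [-0.515,-0.296,-0.022,0,0,1.38,1]
  ]
}}

```text
time: 1.1
tool_pos: [0.4979, 0.1285, 0.2572]
tool_rot: [-3.141, -0.0, 1.447]
ft_force: [0.6, 1.3, 0.6]
width: 0.088
finger_force: 0.0
```

```bash
python3 - <<'E'
from h import *
s=env.get_state();print(s['tool_pos'],s['tool_rot'],s['qpos'],s['time']);print(move(s,[.56,.06,.26],1.45))
E
```

```text
[0.4979 0.1285 0.2572] [-3.1413 -0.0001  1.447 ] [0.0244 0.2759 1.4985 0.0001 1.3675 0.1482] 1.1
(array([-0.0603,  0.0701, -0.0029]), array([-0.0003, -0.0001, -0.003 ]))
```

Emit:
{"api": "carry_out", "payload": {
  "targets": [
    [-0.06,0.07,-0.003,0,0,0,1],
    [-0.06,0.07,-0.003,0,0,0,1],
    [-0.06,0.07,-0.003,0,0,0,1],
    [-0.06,0.07,-0.003,0,0,0,1]
  ]
}}

```text
time: 1.6
tool_pos: [0.5586, 0.0631, 0.26]
tool_rot: [-3.141, -0.0, 1.451]
ft_force: [-0.2, 0.3, 0.3]
width: 0.088
finger_force: 0.0
```

```bash
python3 - <<'E'
from h import *
s=env.get_state();im=env.grab_frame('wrist');cv2.imwrite('pics/w1.png',im[:,:,::-1]);print(s['tool_pos'],s['tool_rot'])
np.save('w1.npy',s,allow_pickle=True)
E
```

```text
[0.5586 0.0631 0.26  ] [-3.1408 -0.0002  1.4514]
```

View pics/w1.png

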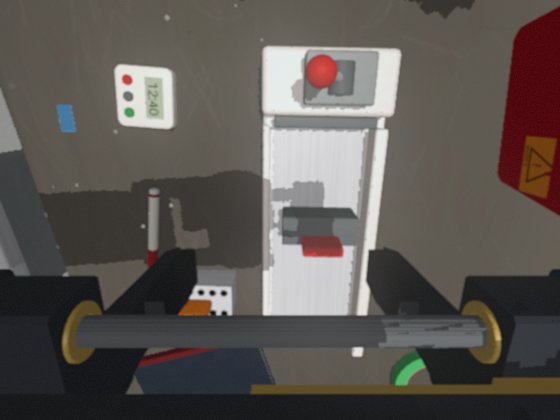

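The wrist view shows the heater with its control box at (264–398, 47–116), stop at row ~122, fence on the right at col ~375, ball (322,70) and jaw tab (322,246). I'll zoom in to locate the edges.

```bash
python3 - <<'E'
from h import *
b=cv2.imread('pics/w1.png')
i=cv2.resize(b[40:270,255:410],None,fx=2.6*2/2*1,fy=2.6,interpolation=cv2.INTER_CUBIC);cv2.imwrite('pics/w1c.png',i)
im=b[:,:,::-1].copy();s=np.load('w1.npy',allow_pickle=True).item();c=cam('wrist',s)
g=cv2.cvtColor(b,cv2.COLOR_BGR2GRAY)
for r in (160,190,300,320,340): print(r,list(zip(range(350,390),g[r,350:390])) if 0 else g[r,345:392])
for q in (300,320,340): print(q,g[105:140,q])
for uv in [(264,47),(398,48),(397,116),(263,115)]: print(uv,onplane(c,uv,.056)[:2])
x=blob(im,'red',(322,70),12);print('ball',x[0],x[2],onplane(c,x[0],.13))
x=blob(im,'red',(322,246),12);print('tab',x[0],x[2],onplane(c,x[0],.105))
E
```

```text
160 [213 213 213 214 215 214 212 213 213 212 211 211 211 211 211 211 199 169
 152 155 145 130 125 124 125 125 132 159 190 206 217 229 233 232 232 231
 230 230 223 198 145 102  99  99 100 100 101]
190 [210 212 213 212 210 211 211 210 209 210 209 209 207 198 184 164 155 145
 128 121 121 122 122 132 163 198 219 229 232 231 231 230 230 230 227 211
 174 123 100 100 101 102 100 101 100 100 100]
300 [205 207 206 194 165 148 140 125 118 118 118 123 148 185 210 223 226 227
 227 227 227 225 213 181 129  98  97  98  95  84  66  50  48  48  47  48
  48  47  45  44  44  45  44  45  42  41  39]
320 [75 73 74 73 73 76 72 74 72 71 73 73 71 71 71 72 72 71 70 73 70 69 70 69
 71 71 70 72 70 69 69 70 70 69 69 71 79 86 89 89 90 89 89 90 90 88 90]
340 [ 79  77  77  77  76  76  77  78  77  77  77  75  76  77  76  77  78  77
  76  79  75  75  76  75  74  76  75  76  76  75  75  75  75  76  75  75
  75  74  72  73  78  92 110 115 114 113 114]
300 [194 208 226 233 234 232 226 216 203 183 147 118 125 134 133 134 133 131
 130 130 127 120 129 148 155 163 186 210 218 217 217 217 216 216 216]
320 [141 162 176 202 226 232 227 219 209 193 161 122 119 131 132 132 132 129
 130 130 127 125 123 137 156 185 211 219 218 217 218 218 216 217 217]
340 [134 158 174 187 206 225 228 221 211 198 171 134 114 121 127 128 128 129
 129 128 127 123 118 126 142 155 180 207 214 214 213 213 213 213 213]
(264, 47) [0.5583 0.1998]
(398, 48) [0.6917 0.1829]
(397, 116) [0.6901 0.117 ]
(263, 115) [0.5483 0.135 ]
ball [321.3046  70.8312] [306  55  31  33 788] [0.6041 0.1645 0.13  ]
tab [322.0742 246.6652] [302 237  41  20 687] [ 0.5944 -0.0022  0.105 ]
```

View pics/w1c.png

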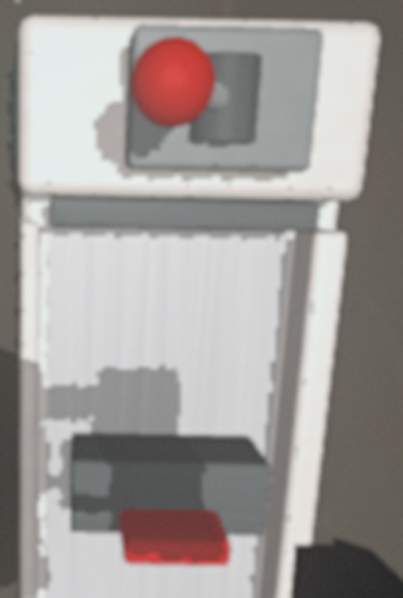

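```bash
python3 - <<'E'
from h import *
s=np.load('w1.npy',allow_pickle=True).item();c=cam('wrist',s)
F=np.array([onplane(c,p,.060)[:2] for p in [(372.5,160),(369,190),(357.7,300)]]);G=np.array([onplane(c,p,.025)[:2] for p in [(362,160),(360,190),(349,300)]])
S=np.array([onplane(c,p,.065)[:2] for p in [(300,126.8),(340,127.8)]])
print(F,G,S)
for A in(F,G):
    k=np.polyfit(A[:,1],A[:,0],1);print('yaw',-np.arctan(k[0]))
y=-.125
for y in(-.115,-.125,-.135):
    ex=np.array([np.cos(y),np.sin(y)]);ey=np.array([-np.sin(y),np.cos(y)])
    f=(F@ex).mean();f2=(G@ex).mean();g=(S@ey).mean();C=f*ex+g*ey;print(y,f,f2,g,'corner',C)
    for n,p in dict(ball=(.6041,.1645),tab=(.5944,-.0022),b1=(.5583,.1998),b2=(.6917,.1829),b3=(.6901,.117),b4=(.5483,.135)).items(): print(n,(np.array(p)-C)@ex,(np.array(p)-C)@ey)
E
```

```text
[[ 0.6616  0.0737]
 [ 0.6565  0.04  ]
 [ 0.6372 -0.1028]] [[ 0.6584  0.0684]
 [ 0.6543  0.0311]
 [ 0.632  -0.126 ]] [[0.5858 0.1187]
 [0.6274 0.1127]]
yaw -0.1368245385941096
yaw -0.13663069927267518
-0.115 0.6470365025846955 0.6449480660534029 0.18455779497909017 corner [0.6639 0.1091]
ball -0.06580254362123539 0.04817412149921067
tab -0.05631020007385945 -0.11853783192338763
b1 -0.11535058284312276 0.07798555905707269
b2 0.019107500418246517 0.0765043954338772
b3 0.02507987552848628 0.01085608444614052
b4 -0.1178489452783555 0.012466110149574872
-0.125 0.646220225669399 0.6442597142713044 0.19044186441977617 corner [0.6649 0.1084]
ball -0.06734260853803123 0.04809065827746452
tab -0.056183647854838197 -0.11851803776350134
b1 -0.11718627978563298 0.0774051331416164
b2 0.01727989201696981 0.07726860199903011
b3 0.023908440679489454 0.011683296155200978
b4 -0.11902933373456354 0.01186397697130361
-0.135 0.6453393272700506 0.6435069370546599 0.1963068898327212 corner [0.6659 0.1077]
ball -0.068875939250092 0.04800238602996604
tab -0.05605147731785108 -0.11848639189860337
b1 -0.11901025819781963 0.07681696677735003
b2 0.015450555640891206 0.07802508176837343
b3 0.022734615006348248 0.012509339544381977
b4 -0.12019781935658896 0.011260657405221846
```

```bash
cat >> h.py <<'E'
YH=-.134; C0=np.array([.6655,.1078]); EX=np.array([np.cos(YH),np.sin(YH)]); EY=np.array([-np.sin(YH),np.cos(YH)])
def W(hx,hy,z): return np.r_[C0+hx*EX+hy*EY,z]
def H(p): d=np.array(p)[:2]-C0; return np.array([d@EX,d@EY])
E
python3 - <<'E'
from h import *
s=env.get_state();print(move(s,W(-.0565,-.118,.076),np.pi/2+YH),H(s['tool_pos']))
E
```

```text
(array([-0.0603,  0.0427,  0.1842]), array([-0.0004, -0.0001,  0.0151])) [-0.1001 -0.0584]
```

Emit:
{"api": "carry_out", "payload": {
  "targets": [
    [-0.06,0.043,0.05,0,0,0.015,1],
    [-0.06,0.043,0.1,0,0,0.015,1],
    [-0.06,0.043,0.15,0,0,0.015,1],
    [-0.06,0.043,0.184,0,0,0.015,1],
    [-0.06,0.043,0.184,0,0,0.015,1],
    [-0.06,0.043,0.184,0,0,0.015,0.3],
    [-0.06,0.043,0.184,0,0,0.015,0.3],
    [-0.06,0.043,0.184,0,0,0.015,0.3]
  ],
  "grip_force": 30
}}

```text
time: 2.65
tool_pos: [0.5951, -0.0023, 0.0773]
tool_rot: [3.14, 0.0, 1.436]
ft_force: [-0.3, 0.9, -0.2]
width: 0.0602
finger_force: 0.0
```

Emit:
{"api": "carry_out", "payload": {
  "targets": [
    [0,0,0,0,0,0,0.3],
    [0,0,0,0,0,0,0.3],
    [0,0,0,0,0,0,0.3],
    [0,0,0,0,0,0,0.3]
  ],
  "grip_force": 30
}}

```text
time: 3.15
tool_pos: [0.5951, -0.0024, 0.0765]
tool_rot: [3.14, 0.0, 1.436]
ft_force: [3.7, -0.5, 0.3]
width: 0.0434
finger_force: 30.0
```

Emit:
{"api": "carry_out", "payload": {
  "targets": [
    [-0.025,0,0,0,0,0,0.3],
    [-0.05,0,0,0,0,0,0.3],
    [-0.075,0,0,0,0,0,0.3],
    [-0.1,0,0,0,0,0,0.3],
    [-0.125,0,0,0,0,0,0.3],
    [-0.15,0,0,0,0,0,0.3],
    [-0.165,0,0,0,0,0,0.3],
    [-0.172,0,0,0,0,0,0.3]
  ]
}}

```text
time: 4.15
tool_pos: [0.5723, -0.1663, 0.0763]
tool_rot: [-3.141, -0.013, 1.435]
ft_force: [10.5, 42.7, 8.7]
width: 0.0434
finger_force: 30.0
```

Emit:
{"api": "carry_out", "payload": {
  "targets": [
    [-0.003,0,0,0,0,0,0.3],
    [-0.003,0,0,0,0,0,0.3],
    [-0.003,0,0,0,0,0,0.3]
  ]
}}

```text
time: 4.53
tool_pos: [0.5721, -0.1679, 0.0761]
tool_rot: [-3.14, -0.012, 1.437]
ft_force: [8.3, 39.1, 8.8]
width: 0.044
finger_force: 30.0
```

Emit:
{"api": "carry_out", "payload": {
  "targets": [
    [0.002,0,0,0,0,0,0.75],
    [0.002,0,0,0,0,0,0.75],
    [0.002,0,-0.02,0,0,0,1],
    [0.002,0,-0.06,0,0,0,1],
    [0.002,0,-0.12,0,0,0,1],
    [0.002,0,-0.12,0,0,0,1]
  ]
}}

```text
time: 5.28
tool_pos: [0.5726, -0.1751, 0.2007]
tool_rot: [3.134, 0.003, 1.435]
ft_force: [1.1, 0.4, -0.4]
width: 0.0882
finger_force: 0.0
```

```bash
python3 - <<'E'
from h import *
s=env.get_state();print(s['ft_force'],move(s,[.423,-.094,.2],1.437))
E
```

```text
[ 1.1377  0.4416 -0.4151] (array([ 0.0601, -0.1592, -0.0007]), array([ 0.0076,  0.0033, -0.002 ]))
```

Emit:
{"api": "carry_out", "payload": {
  "targets": [
    [0.06,-0.16,0,0,0,0,1],
    [0.06,-0.16,0,0,0,0,1],
    [0.06,-0.16,0,0,0,0,1],
    [0.06,-0.16,0,0,0,0,1],
    [0.06,-0.16,0,0,0,0,1]
  ]
}}

```text
time: 5.9
tool_pos: [0.4213, -0.0933, 0.196]
tool_rot: [-3.142, 0.0, 1.435]
ft_force: [-0.2, -0.5, 0.6]
width: 0.0883
finger_force: 0.0
```

```bash
cat >> h.py <<'E'
def look(name,col,z=.08,zc=None):
    s=env.get_state();im=env.grab_frame('wrist');cv2.imwrite(f'pics/{name}.png',im[:,:,::-1]);c=cam('wrist',s)
    n,l,st,ce=cv2.connectedComponentsWithStats(mask(im,col))
    i=max(range(1,n),key=lambda i:st[i,4]); v,u=np.where(l==i)
    P=np.array([onplane(c,q,z)[:2] for q in zip(u,v)])
    (cx,cy),(w,h),a=cv2.minAreaRect(P.astype(np.float32)*1000)
    if w<h: a+=90
    a=(a+90)%180-90
    print(col,st[i],'rect',cx,cy,w,h,'yaw',np.radians(a),'mean',P.mean(0)); return s,im,c
E
python3 - <<'E'
from h import *
s,im,c=look('w2','orange');print(s['tool_pos'],s['tool_rot'])
E
```

```text
orange [260 185  50  21 946] rect 425.76910400390625 -88.01094818115234 17.840787887573242 42.51362991333008 yaw -0.13551907996837165 mean [ 0.426  -0.0878]
[ 0.4213 -0.0933  0.196 ] [-3.1415  0.0002  1.4352]
```

View pics/w2.png

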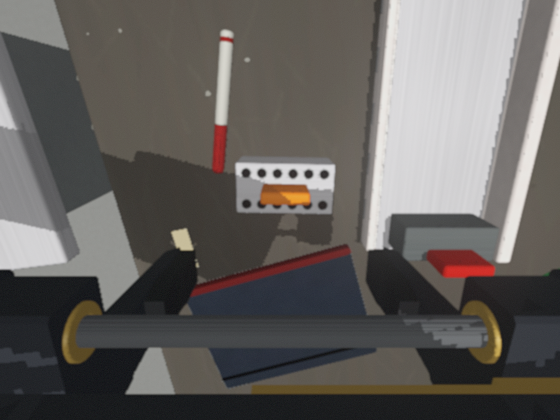

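The orange block is at (285,187), with its long axis parallel to the heater's x. I'll pinch its tab lengthwise.

Emit:
{"api": "carry_out", "payload": {
  "targets": [
    [0.002,0.004,0.05,0,0,0,0.8],
    [0.002,0.004,0.1,0,0,0,0.75],
    [0.002,0.004,0.143,0,0,0,0.7],
    [0.002,0.004,0.143,0,0,0,0.3],
    [0.002,0.004,0.143,0,0,0,0.3],
    [0.002,0.004,0.143,0,0,0,0.3],
    [0.002,0.004,0.143,0,0,0,0.3]
  ],
  "grip_force": 35
}}

```text
time: 6.82
tool_pos: [0.4257, -0.0916, 0.0542]
tool_rot: [3.14, 0.001, 1.436]
ft_force: [-0.9, 0.9, 1.7]
width: 0.0435
finger_force: 35.0
```

Emit:
{"api": "carry_out", "payload": {
  "targets": [
    [0,0,0,0,0,0,0.3],
    [0,0,-0.03,0,0,0,0.3],
    [0,0,-0.08,0,0,0,0.3],
    [0,0,-0.12,0,0,0,0.3],
    [0,0,-0.12,0,0,0,0.3]
  ]
}}

```text
time: 7.45
tool_pos: [0.4261, -0.0918, 0.1752]
tool_rot: [3.136, 0.002, 1.436]
ft_force: [-0.5, 0.6, -4.0]
width: 0.0439
finger_force: 35.0
```

```bash
python3 - <<'E'
from h import *
s=env.get_state();print(s['ft_force'],s['width']);print(s['tool_pos'],H(s['tool_pos']),move(s,W(-.0475-.006,-.025-.012,.17),np.pi/2+YH))
im=env.grab_frame('wrist');cv2.imwrite('pics/w3.png',im[:,:,::-1])
E
```

```text
[-0.4779  0.6306 -4.0119] 0.043856444206693594
[ 0.4261 -0.0918  0.1752] [-0.2106 -0.2298] (array([0.1929, 0.1569, 0.0057]), array([ 0.0051,  0.0018, -0.0009]))
```

View pics/w3.png

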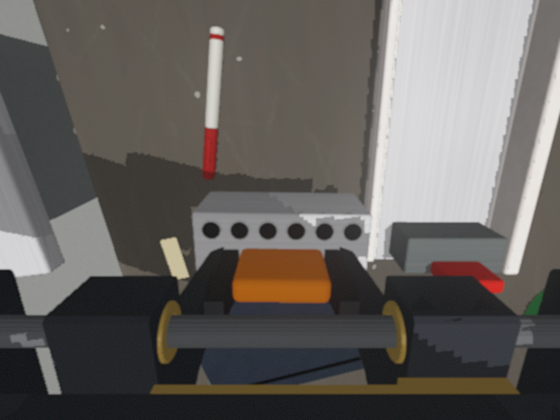

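The picture shows the orange block hanging straight in the grip (tab at 282,275).

Emit:
{"api": "carry_out", "payload": {
  "targets": [
    [0.05,0.04,0.0,0,0,0,0.3],
    [0.1,0.08,0.0,0,0,0,0.3],
    [0.15,0.12,0.0,0,0,0,0.3],
    [0.193,0.155,0.0,0,0,0,0.3],
    [0.193,0.155,0.0,0,0,0,0.3],
    [0.193,0.155,0.03,0,0,0,0.3],
    [0.193,0.155,0.06,0,0,0,0.3],
    [0.193,0.155,0.085,0,0,0,0.3]
  ]
}}

```text
time: 8.5
tool_pos: [0.603, 0.0785, 0.0848]
tool_rot: [-3.137, 0.001, 1.435]
ft_force: [0.9, 0.5, -3.1]
width: 0.0436
finger_force: 35.0
```

```bash
python3 - <<'E'
from h import *
s=env.get_state();print(s['ft_force'],s['tool_pos'],H(s['tool_pos']))
im=env.grab_frame('wrist');cv2.imwrite('pics/w4.png',im[:,:,::-1])
E
```

```text
[ 0.8547  0.4522 -3.1234] [0.603  0.0785 0.0848] [-0.058  -0.0374]
```

View pics/w4.png

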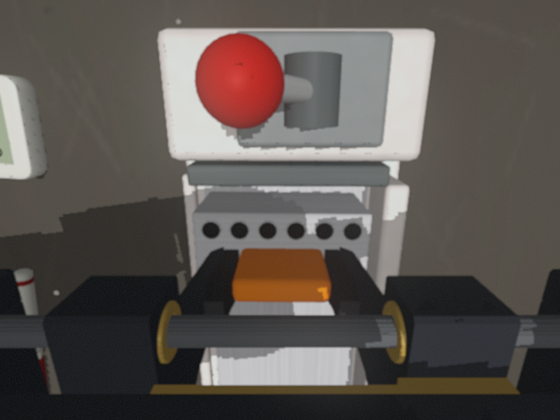

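The block is inside the bay, with a gap of about 10 mm to both fence and stop. Next I lower it and push.

Emit:
{"api": "carry_out", "payload": {
  "targets": [
    [0,0,0.003,0,0,0,0.3],
    [0,0,0.005,0,0,0,0.3],
    [0,0.005,0.005,0,0,0,0.3],
    [0,0.009,0.005,0,0,0,0.3],
    [0,0.012,0.005,0,0,0,0.3],
    [0,0.012,0.005,0,0,0,0.3]
  ]
}}

```text
time: 9.3
tool_pos: [0.6142, 0.0778, 0.0831]
tool_rot: [-3.134, 0.001, 1.437]
ft_force: [-16.1, 0.7, 4.5]
width: 0.0432
finger_force: 35.0
```

Emit:
{"api": "carry_out", "payload": {
  "targets": [
    [0.004,0,0,0,0,0,0.3],
    [0.008,0,0,0,0,0,0.3],
    [0.011,0,0,0,0,0,0.3],
    [0.013,0,0,0,0,0,0.3],
    [0.013,0,0,0,0,0,0.3]
  ]
}}

```text
time: 9.93
tool_pos: [0.6158, 0.0889, 0.0822]
tool_rot: [-3.133, 0.004, 1.437]
ft_force: [-12.4, -8.2, -1.5]
width: 0.0436
finger_force: 35.0
```

Emit:
{"api": "carry_out", "payload": {
  "targets": [
    [0,0,0.002,0,0,0,0.3],
    [0,0,0.003,0,0,0,0.3],
    [0,0,0.003,0,0,0,0.7],
    [0,0,0.003,0,0,0,0.7],
    [0,0,0,0,0,0,0.7],
    [0,0,-0.06,0,0,0,1],
    [0,0,-0.12,0,0,0,1],
    [0,0,-0.12,0,0,0,1]
  ]
}}

```text
time: 10.92
tool_pos: [0.6203, 0.0904, 0.2087]
tool_rot: [3.131, -0.001, 1.436]
ft_force: [0.2, -0.7, -0.5]
width: 0.0879
finger_force: 0.0
```

```bash
python3 - <<'E'
from h import *
s,im,c=look('w5','orange',.105);print(s['tool_pos'])
print(move(s,[.586,.28,.2],np.pi/2+YH))
E
```

```text
orange [ 488  175   37   72 1903] rect 807.7289428710938 59.378963470458984 65.5391845703125 26.270160675048828 yaw 1.5341728018002359 mean [0.8079 0.0622]
[0.6203 0.0904 0.2087]
(array([ 0.1832, -0.0595,  0.0083]), array([ 0.0102, -0.001 , -0.0007]))
```

View pics/w5.png

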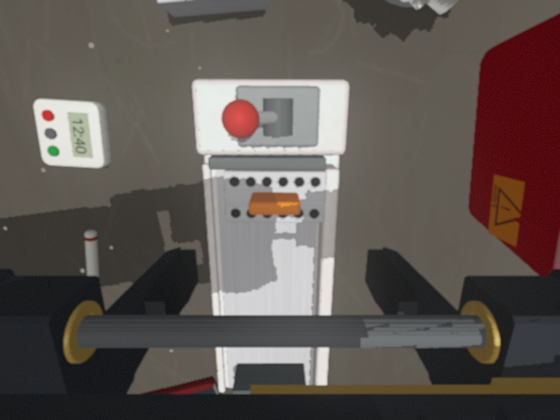

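The orange block (274,204) sits against the stop and the fence. The green block comes next.

Emit:
{"api": "carry_out", "payload": {
  "targets": [
    [0.18,-0.06,0.0,0,0,0,1],
    [0.18,-0.06,0.0,0,0,0,1],
    [0.18,-0.06,0.0,0,0,0,1],
    [0.18,-0.06,0.0,0,0,0,1],
    [0.18,-0.06,0.0,0,0,0,1]
  ]
}}

```text
time: 11.6
tool_pos: [0.5829, 0.2764, 0.2019]
tool_rot: [-3.14, 0.001, 1.436]
ft_force: [1.1, -0.3, 0.2]
width: 0.088
finger_force: 0.0
```

```bash
python3 - <<'E'
from h import *
s,im,c=look('w6','green');print(s['tool_pos'],s['tool_rot'])
# block outline yaw: bright light grey top
E
```

```text
green [261 174  48  19 673] rect 588.1094360351562 291.6221618652344 15.39282512664795 41.24687957763672 yaw -0.0655081701776601 mean [0.5873 0.2908]
[0.5829 0.2764 0.2019] [-3.1398  0.0011  1.436 ]
```

View pics/w6.png

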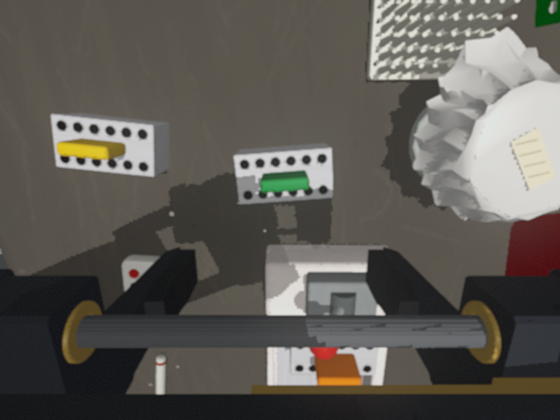

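Green is at (285,182), turned about +4° from the tool. Yellow is at (90,150).

```bash
python3 - <<'E'
from h import *
s=env.get_state();print(move(s,[.5875,.289,.054],np.pi/2-.0655))
E
```

```text
(array([0.0139, 0.0026, 0.1482]), array([-0.0014,  0.0009, -0.0705]))
```

Emit:
{"api": "carry_out", "payload": {
  "targets": [
    [0.014,0.003,0.05,0,0,-0.07,0.8],
    [0.014,0.003,0.1,0,0,-0.07,0.75],
    [0.014,0.003,0.13,0,0,-0.07,0.7],
    [0.014,0.003,0.148,0,0,-0.07,0.6],
    [0.014,0.003,0.148,0,0,-0.07,0.3],
    [0.014,0.003,0.148,0,0,-0.07,0.3],
    [0.014,0.003,0.148,0,0,-0.07,0.3],
    [0.014,0.003,0.148,0,0,-0.07,0.3]
  ],
  "grip_force": 35
}}

```text
time: 12.65
tool_pos: [0.5881, 0.2903, 0.0556]
tool_rot: [3.141, -0.0, 1.506]
ft_force: [-0.2, -0.2, -4.8]
width: 0.0431
finger_force: 35.0
```

Emit:
{"api": "carry_out", "payload": {
  "targets": [
    [0,0,0,0,0,0,0.3],
    [0,0,-0.03,0,0,0,0.3],
    [0,0,-0.08,0,0,0,0.3],
    [0,0,-0.14,0,0,0,0.3],
    [0,0,-0.18,0,0,0,0.3],
    [0,0,-0.18,0,0,0,0.3]
  ]
}}

```text
time: 13.4
tool_pos: [0.5889, 0.2905, 0.2383]
tool_rot: [3.136, -0.002, 1.506]
ft_force: [-0.4, -1.1, -5.1]
width: 0.0438
finger_force: 35.0
```

```bash
python3 - <<'E'
from h import *
s=env.get_state();print(s['ft_force'],s['width']);print(s['tool_pos'],H(s['tool_pos']),move(s,W(-.0565,-.075-.015,.21),np.pi/2+YH))
E
```

```text
[-0.3826 -1.1028 -5.0566] 0.043797526903215256
[0.5889 0.2905 0.2383] [-0.1004  0.1709] (array([-0.2633,  0.0256,  0.0278]), array([ 0.0058, -0.0023,  0.0691]))
```

Emit:
{"api": "carry_out", "payload": {
  "targets": [
    [-0.05,0.005,0.0,0,0,0.015,0.3],
    [-0.1,0.01,0.0,0,0,0.03,0.3],
    [-0.15,0.015,0.0,0,0,0.045,0.3],
    [-0.2,0.02,0.0,0,0,0.06,0.3],
    [-0.25,0.024,0.0,0,0,0.069,0.3],
    [-0.263,0.024,0.0,0,0,0.069,0.3],
    [-0.263,0.024,0.05,0,0,0.069,0.3],
    [-0.263,0.024,0.09,0,0,0.069,0.3]
  ]
}}

```text
time: 14.4
tool_pos: [0.5936, 0.0269, 0.1419]
tool_rot: [-3.138, -0.0, 1.437]
ft_force: [0.1, 0.2, -4.5]
width: 0.0438
finger_force: 35.0
```

```bash
python3 - <<'E'
from h import *
s=env.get_state();print(s['ft_force'],s['width']);print(s['tool_pos'],s['tool_rot'],H(s['tool_pos']),move(s,W(-.0565,-.075-.014,.085),np.pi/2+YH))
E
```

```text
[ 0.0918  0.1716 -4.4706] 0.043823456628476795
[0.5936 0.0269 0.1419] [-3.1383 -0.0004  1.4371] [-0.0604 -0.0898] (array([0.0008, 0.0041, 0.0569]), array([-0.0033, -0.0004,  0.0003]))
```

Emit:
{"api": "carry_out", "payload": {
  "targets": [
    [0,0.003,0.03,0,0,0,0.3],
    [0,0.003,0.055,0,0,0,0.3],
    [0,0.003,0.06,0,0,0,0.3],
    [0,0.003,0.062,0,0,0,0.3],
    [0,0.008,0.062,0,0,0,0.3],
    [0,0.012,0.062,0,0,0,0.3],
    [0,0.015,0.062,0,0,0,0.3],
    [0,0.015,0.062,0,0,0,0.3]
  ]
}}

```text
time: 15.4
tool_pos: [0.6071, 0.0249, 0.0833]
tool_rot: [-3.133, -0.0, 1.437]
ft_force: [-16.5, 2.2, 4.3]
width: 0.0434
finger_force: 35.0
```

Emit:
{"api": "carry_out", "payload": {
  "targets": [
    [0.004,0,0,0,0,0,0.3],
    [0.008,0,0,0,0,0,0.3],
    [0.012,0,0,0,0,0,0.3],
    [0.015,0,0,0,0,0,0.3],
    [0.017,0,0,0,0,0,0.3],
    [0.017,0,0,0,0,0,0.3]
  ]
}}

```text
time: 16.15
tool_pos: [0.6092, 0.0398, 0.0822]
tool_rot: [-3.133, 0.003, 1.437]
ft_force: [-14.4, -7.8, -3.2]
width: 0.0437
finger_force: 35.1
```

Emit:
{"api": "carry_out", "payload": {
  "targets": [
    [0,0,0.002,0,0,0,0.3],
    [0,0,0.003,0,0,0,0.3],
    [0,0,0.003,0,0,0,0.7],
    [0,0,0.003,0,0,0,0.7],
    [0,0,0,0,0,0,0.7],
    [0,0,-0.06,0,0,0,1],
    [0,0,-0.12,0,0,0,1],
    [0,0,-0.15,0,0,0,1]
  ]
}}

```text
time: 17.15
tool_pos: [0.6128, 0.0411, 0.2375]
tool_rot: [3.136, -0.0, 1.437]
ft_force: [-0.2, 0.1, -1.0]
width: 0.0876
finger_force: 0.0
```

```bash
python3 - <<'E'
from h import *
a=env.grab_frame('scene');b=env.grab_frame('side')
x=blob(a,'yellow',(168,178),30);y=blob(b,'yellow',(327,315),45)
P,e=tri(ray(cam('scene'),x[0]),ray(cam('side'),y[0]));print(P,e)
s=env.get_state();print(s['tool_pos'],move(s,[P[0],P[1]-.01,.2],np.pi/2+YH))
E
```

```text
[0.4187 0.339  0.0638] 0.0014283588860386901
[0.6133 0.041  0.2374] (array([ 0.2594, -0.2316,  0.0357]), array([ 0.0077, -0.0002,  0.0002]))
```

Emit:
{"api": "carry_out", "payload": {
  "targets": [
    [0.26,-0.232,0.035,0,0,0.1,1],
    [0.26,-0.232,0.035,0,0,0.1,1],
    [0.26,-0.232,0.035,0,0,0.1,1],
    [0.26,-0.232,0.035,0,0,0.1,1],
    [0.26,-0.232,0.035,0,0,0.1,1],
    [0.26,-0.232,0.035,0,0,0.1,1],
    [0.26,-0.232,0.035,0,0,0.1,1],
    [0.26,-0.232,0.035,0,0,0.1,1]
  ]
}}

```text
time: 18.25
tool_pos: [0.4171, 0.3292, 0.1976]
tool_rot: [-3.141, 0.001, 1.337]
ft_force: [0.3, -1.1, -0.3]
width: 0.0882
finger_force: 0.0
```

```bash
python3 - <<'E'
from h import *
s,im,c=look('w7','yellow');print(s['tool_pos'],s['tool_rot'])
E
```

```text
yellow [257 175  49  19 823] rect 421.2435607910156 343.896728515625 15.81369400024414 41.411155700683594 yaw -0.23398413495187134 mean [0.4214 0.3442]
[0.4171 0.3292 0.1976] [-3.1411  0.0007  1.3366]
```

Emit:
{"api": "carry_out", "payload": {
  "targets": [
    [0.013,0.001,0.05,0,0,0,0.8],
    [0.013,0.001,0.1,0,0,0,0.75],
    [0.013,0.001,0.13,0,0,0,0.7],
    [0.013,0.001,0.144,0,0,0,0.6],
    [0.013,0.001,0.144,0,0,0,0.3],
    [0.013,0.001,0.144,0,0,0,0.3],
    [0.013,0.001,0.144,0,0,0,0.3],
    [0.013,0.001,0.144,0,0,0,0.3]
  ],
  "grip_force": 35
}}

```text
time: 19.3
tool_pos: [0.4209, 0.3422, 0.0546]
tool_rot: [3.141, -0.0, 1.337]
ft_force: [-1.2, -0.4, -5.1]
width: 0.0436
finger_force: 35.0
```

Emit:
{"api": "carry_out", "payload": {
  "targets": [
    [0,0,0,0,0,0,0.3],
    [0,0,-0.03,0,0,0,0.3],
    [0,0,-0.08,0,0,0,0.3],
    [0,0,-0.14,0,0,0,0.3],
    [0,0,-0.18,0,0,0,0.3],
    [0,0,-0.18,0,0,0,0.3]
  ]
}}

```text
time: 20.05
tool_pos: [0.4216, 0.3426, 0.2366]
tool_rot: [3.137, -0.004, 1.337]
ft_force: [-0.7, 0.3, -5.0]
width: 0.0438
finger_force: 35.0
```

```bash
python3 - <<'E'
from h import *
s=env.get_state();print(s['ft_force'],s['width']);print(s['tool_pos'],H(s['tool_pos']),move(s,W(-.0565,-.125-.015,.23),np.pi/2+YH))
E
```

```text
[-0.6845  0.2804 -5.0315] 0.04378683297582076
[0.4216 0.3426 0.2366] [-0.2731  0.2001] (array([-0.3169,  0.2494,  0.0066]), array([ 0.0046, -0.0035, -0.0999]))
```

Emit:
{"api": "carry_out", "payload": {
  "targets": [
    [-0.317,0.247,0.0,0,0,-0.1,0.3],
    [-0.317,0.247,0.0,0,0,-0.1,0.3],
    [-0.317,0.247,0.0,0,0,-0.1,0.3],
    [-0.317,0.247,0.0,0,0,-0.1,0.3],
    [-0.317,0.247,0.0,0,0,-0.1,0.3],
    [-0.317,0.247,0.0,0,0,-0.1,0.3],
    [-0.317,0.247,0.0,0,0,-0.1,0.3],
    [-0.317,0.247,0.05,0,0,-0.1,0.3]
  ]
}}

```text
time: 21.05
tool_pos: [0.589, -0.0259, 0.1835]
tool_rot: [3.138, 0.001, 1.434]
ft_force: [0.1, -0.2, -6.9]
width: 0.0439
finger_force: 35.0
```

```bash
python3 - <<'E'
from h import *
s=env.get_state();print(s['ft_force'],s['width']);print(s['tool_pos'],s['tool_rot'],H(s['tool_pos']),move(s,W(-.0565,-.125-.014,.085),np.pi/2+YH))
E
```

```text
[ 0.1274 -0.2051 -6.9236] 0.04387759253729663
[ 0.589  -0.0259  0.1835] [3.1376 0.0007 1.4339] [-0.058  -0.1427] (array([0.0038, 0.0011, 0.0985]), array([ 0.004 ,  0.0007, -0.0029]))
```

Emit:
{"api": "carry_out", "payload": {
  "targets": [
    [0,0,0.03,0,0,0,0.3],
    [0,0,0.06,0,0,0,0.3],
    [0,0,0.085,0,0,0,0.3],
    [0,0,0.096,0,0,0,0.3],
    [0,0,0.096,0,0,0,0.3]
  ]
}}

```text
time: 21.68
tool_pos: [0.5869, -0.0234, 0.087]
tool_rot: [-3.139, -0.0, 1.437]
ft_force: [0.7, 0.4, -4.7]
width: 0.0435
finger_force: 35.0
```

Emit:
{"api": "carry_out", "payload": {
  "targets": [
    [0,0,0.004,0,0,0,0.3],
    [0,0,0.006,0,0,0,0.3],
    [0,0.005,0.006,0,0,0,0.3],
    [0,0.01,0.006,0,0,0,0.3],
    [0,0.013,0.006,0,0,0,0.3],
    [0,0.016,0.006,0,0,0,0.3],
    [0,0.016,0.006,0,0,0,0.3]
  ]
}}

```text
time: 22.55
tool_pos: [0.6003, -0.0251, 0.0821]
tool_rot: [-3.132, 0.0, 1.437]
ft_force: [-19.8, 1.0, 7.1]
width: 0.0437
finger_force: 35.0
```

Emit:
{"api": "carry_out", "payload": {
  "targets": [
    [0.005,0,0,0,0,0,0.3],
    [0.01,0,0,0,0,0,0.3],
    [0.014,0,0,0,0,0,0.3],
    [0.017,0,0,0,0,0,0.3],
    [0.019,0,0,0,0,0,0.3],
    [0.019,0,0,0,0,0,0.3]
  ]
}}

```text
time: 23.3
tool_pos: [0.6025, -0.0099, 0.0809]
tool_rot: [-3.131, 0.006, 1.438]
ft_force: [-17.2, -15.8, -2.2]
width: 0.0433
finger_force: 35.1
```

Emit:
{"api": "carry_out", "payload": {
  "targets": [
    [0,0,0.001,0,0,0,0.3],
    [0,0,0.002,0,0,0,0.3],
    [0,0,0.002,0,0,0,0.7],
    [0,0,0.002,0,0,0,0.7],
    [0,0,0,0,0,0,0.7],
    [0,0,-0.06,0,0,0,1],
    [0,0,-0.12,0,0,0,1],
    [0,0,-0.15,0,0,0,1]
  ]
}}

```text
time: 24.3
tool_pos: [0.6068, -0.0067, 0.2363]
tool_rot: [3.136, 0.0, 1.437]
ft_force: [0.8, -0.2, -0.0]
width: 0.0878
finger_force: 0.0
```

```bash
python3 - <<'E'
from h import *
im=env.grab_frame('wrist')
i=cv2.resize(im[60:330,180:400],None,fx=2.2,fy=2.2,interpolation=cv2.INTER_CUBIC)
cv2.imwrite('pics/w8.png',i[:,:,::-1])
s=env.get_state();print(s['tool_pos'],move(s,W(-.0565,-.287,.076),np.pi/2+YH))
a=env.grab_frame('scene');b=env.grab_frame('side')
for col in('green','yellow','orange'):
    cv2.imwrite('pics/side2.png',b[:,:,::-1])
E
```

```text
[ 0.6076 -0.0068  0.2392] (array([-0.1656, -0.0161,  0.1631]), array([0.0098, 0.0005, 0.0004]))
```

View pics/w8.png

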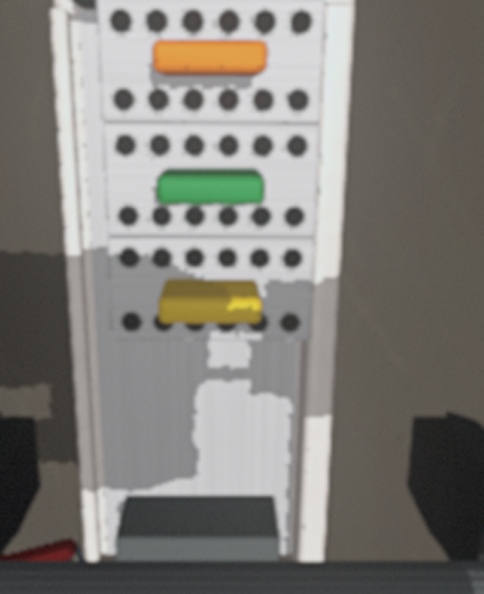

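The blocks sit flush in one row (orange, green, yellow) against the fence, with the jaw at the far end. I'll pinch the jaw tab.

Emit:
{"api": "carry_out", "payload": {
  "targets": [
    [-0.06,-0.016,0.0,0,0,0,1],
    [-0.12,-0.016,0.0,0,0,0,1],
    [-0.165,-0.016,0.0,0,0,0,1],
    [-0.165,-0.016,0.05,0,0,0,0.85],
    [-0.165,-0.016,0.1,0,0,0,0.8],
    [-0.165,-0.016,0.145,0,0,0,0.75],
    [-0.165,-0.016,0.163,0,0,0,0.7],
    [-0.165,-0.016,0.163,0,0,0,0.5]
  ],
  "grip_force": 35
}}

```text
time: 25.45
tool_pos: [0.5682, -0.168, 0.0699]
tool_rot: [3.141, 0.0, 1.437]
ft_force: [-0.1, 0.6, 7.5]
width: 0.0542
finger_force: 4.1
```

Emit:
{"api": "carry_out", "payload": {
  "targets": [
    [0,0,0,0,0,0,0.3],
    [0,0,0,0,0,0,0.3],
    [0,0,0,0,0,0,0.3],
    [0,0,0,0,0,0,0.3]
  ]
}}

```text
time: 25.95
tool_pos: [0.5718, -0.1686, 0.07]
tool_rot: [3.132, 0.001, 1.437]
ft_force: [24.6, -1.0, -7.7]
width: 0.0434
finger_force: 41.8
```

Emit:
{"api": "carry_out", "payload": {
  "targets": [
    [0,0.003,-0.001,0,0,0,0.3],
    [0,0.004,-0.002,0,0,0,0.3],
    [0,0.004,-0.002,0,0,0,0.3]
  ]
}}

```text
time: 26.32
tool_pos: [0.572, -0.1686, 0.07]
tool_rot: [-3.141, -0.0, 1.437]
ft_force: [4.9, -1.3, -11.9]
width: 0.044
finger_force: 35.4
```

Emit:
{"api": "carry_out", "payload": {
  "targets": [
    [0.02,0,0.001,0,0,0,0.3],
    [0.04,0,0.001,0,0,0,0.3],
    [0.06,0,0.001,0,0,0,0.3],
    [0.08,0,0.001,0,0,0,0.3],
    [0.095,0,0.001,0,0,0,0.3],
    [0.104,0,0.001,0,0,0,0.3],
    [0.11,0,0.001,0,0,0,0.3],
    [0.11,0,0.001,0,0,0,0.3]
  ]
}}

```text
time: 27.32
tool_pos: [0.5872, -0.0596, 0.07]
tool_rot: [3.14, 0.001, 1.437]
ft_force: [5.6, -6.1, -8.3]
width: 0.0438
finger_force: 37.2
```

Emit:
{"api": "carry_out", "payload": {
  "targets": [
    [0.003,0,0,0,0,0,0.3],
    [0.003,0,0,0,0,0,0.3],
    [0.003,0,0,0,0,0,0.3]
  ]
}}

```text
time: 27.7
tool_pos: [0.5872, -0.0595, 0.07]
tool_rot: [3.141, 0.005, 1.437]
ft_force: [1.4, -20.6, -8.7]
width: 0.0436
finger_force: 37.9
```

Emit:
{"api": "carry_out", "payload": {
  "targets": [
    [0.002,0,0,0,0,0,0.3],
    [0.002,0,0,0,0,0,0.3],
    [0.002,0,0,0,0,0,0.7],
    [0.002,0,0,0,0,0,0.7],
    [0,0,0,0,0,0,0.7],
    [0,0,-0.06,0,0,0,1],
    [0,0,-0.12,0,0,0,1],
    [0,0,-0.17,0,0,0,1]
  ]
}}

```text
time: 28.7
tool_pos: [0.587, -0.0563, 0.2429]
tool_rot: [3.14, 0.0, 1.437]
ft_force: [0.2, -0.5, -0.1]
width: 0.0873
finger_force: 0.0
```

```bash
python3 - <<'E'
from h import *
s=env.get_state();im=env.grab_frame('wrist');cv2.imwrite('pics/w9.png',im[:,:,::-1]);c=cam('wrist',s)
b=env.grab_frame('side')
n,l,st,ce=cv2.connectedComponentsWithStats(mask(im,'red'))
for i in range(1,n):
    if st[i,4]>150: print(st[i],ce[i])
y=blob(b,'red',(246,239),8)
print(y[0],y[2])
for i in range(1,n):
    if st[i,4]>150:
        P,e=tri(ray(c,ce[i]),ray(cam('side'),y[0]));print(P,e,H(P))
print(s['tool_pos'],H(s['tool_pos']))
E
```

```text
[ 489    0   71   90 3479] [521.5139  48.9011]
[ 95 173  14  39 442] [101.414  191.7217]
[260 186  45  18 737] [281.9552 194.7191]
[197 270  26  15 190] [209.4421 277.0842]
[246.1489 240.617 ] [241 236  12  10  94]
[0.6799 0.058  0.1279] 0.17335370587632576 [ 0.0209 -0.0474]
[0.5399 0.0236 0.1232] 0.19823664833432492 [-0.1133 -0.1003]
[ 0.6065 -0.0876 -0.0236] 0.04462042961878501 [-0.0323 -0.2015]
[ 0.5585 -0.1249  0.013 ] 0.1785315771496084 [-0.075  -0.2449]
[ 0.587  -0.0563  0.2429] [-0.0558 -0.1731]
```

View pics/w9.png

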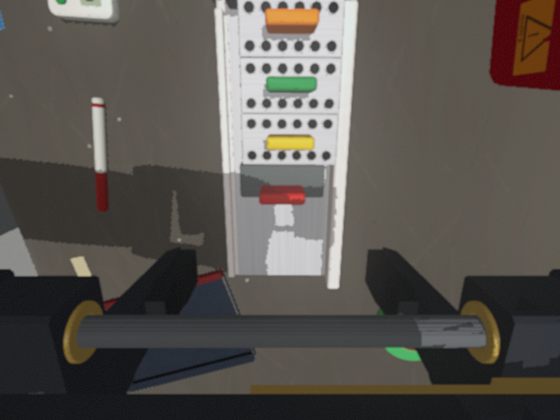

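The jaw (red tab at 282,195) is tight against the yellow block. Now the lever, with closed fingers.

Emit:
{"api": "carry_out", "payload": {
  "targets": [
    [0.055,-0.03,0,0,0,0,0],
    [0.11,-0.062,0,0,0,0,0],
    [0.165,-0.062,0,0,0,0,0],
    [0.221,-0.062,0,0,0,0,0],
    [0.221,-0.062,0,0,0,0,0],
    [0.221,-0.062,0,0,0,0,0],
    [0.221,-0.062,0,0,0,0,0],
    [0.221,-0.062,0.03,0,0,0,0]
  ],
  "grip_force": 20
}}

```text
time: 29.8
tool_pos: [0.5563, 0.1695, 0.2117]
tool_rot: [3.137, -0.001, 1.435]
ft_force: [-0.3, 0.8, -0.5]
width: 0.0102
finger_force: 0.0
```

```bash
python3 - <<'E'
from h import *
s=env.get_state();im=env.grab_frame('wrist');cv2.imwrite('pics/w10.png',im[:,:,::-1]);c=cam('wrist',s)
b=env.grab_frame('side');y=blob(b,'red',(246,239),8)
n,l,st,ce=cv2.connectedComponentsWithStats(mask(im,'red'))
print(s['tool_pos'],H(s['tool_pos']),s['width'],y and y[2])
for i in range(1,n):
    if st[i,4]>150:
        print(st[i],ce[i]); P=onplane(c,ce[i],.132);print(P,H(P))
E
```

```text
[0.5563 0.1695 0.2117] [-0.1165  0.0465] 0.010171320567577809 [241 237  12  10  84]
[ 518  116   42  173 4858] [541.7528 201.9422]
[0.7521 0.1533 0.132 ] [0.0797 0.0567]
[327 198  32  33 842] [342.6366 213.9893]
[0.6036 0.1642 0.132 ] [-0.0688  0.0476]
```

View pics/w10.png

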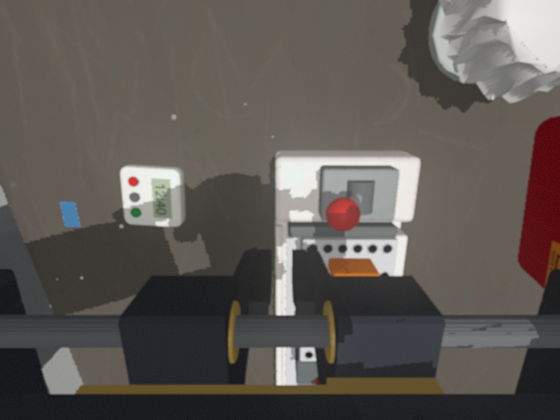

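The closed fingers stand front of the ball (342,214), with the ball at heater x −69 mm, y +48 mm. I'll go down and push.

Emit:
{"api": "carry_out", "payload": {
  "targets": [
    [0.001,0,0.045,0,0,0,0],
    [0.001,0,0.092,0,0,0,0],
    [0.001,0,0.092,0,0,0,0],
    [0.001,0.012,0.092,0,0,0,0],
    [0.001,0.024,0.092,0,0,0,0],
    [0.001,0.036,0.092,0,0,0,0],
    [0.001,0.046,0.092,0,0,0,0],
    [0.001,0.056,0.092,0,0,0,0]
  ]
}}

```text
time: 30.9
tool_pos: [0.6118, 0.1639, 0.1189]
tool_rot: [3.141, -0.0, 1.437]
ft_force: [-1.4, 0.2, 1.9]
width: 0.0002
finger_force: 0.6
```

Emit:
{"api": "carry_out", "payload": {
  "targets": [
    [0,0.006,0,0,0,0,0],
    [0,0.012,0,0,0,0,0],
    [0,0.016,0,0,0,0,0],
    [0,0.016,0,0,0,0,0]
  ]
}}

```text
time: 31.4
tool_pos: [0.6269, 0.1619, 0.1181]
tool_rot: [3.141, -0.0, 1.437]
ft_force: [0.6, -0.5, -1.2]
width: -0.0001
finger_force: 0.0
```

```bash
python3 - <<'E'
from h import *
s=env.get_state();im=env.grab_frame('wrist');b=env.grab_frame('side')
print(H(s['tool_pos']))
i=np.hstack([cv2.resize(im[120:330,200:480],(560,420)),cv2.resize(b[190:320,190:300],(355,420),interpolation=cv2.INTER_CUBIC)])
i=cv2.resize(i,(790,362))
cv2.imwrite('pics/w11.png',i[:,:,::-1])
n,l,st,ce=cv2.connectedComponentsWithStats(mask(b,'red'))
for k in range(1,n):
    if st[k,4]>20 and 200<ce[k][0]<280 and 200<ce[k][1]<270: print(st[k],ce[k],H(onplane(cam('side'),ce[k],.132)))
E
```

```text
[-0.0455  0.0485]
[255 208   7   4  24] [258.  209.5] [-0.067  -0.1122]
[220 233  10  11  84] [224.3095 238.1786] [-0.0156  0.0425]
```

View pics/w11.png

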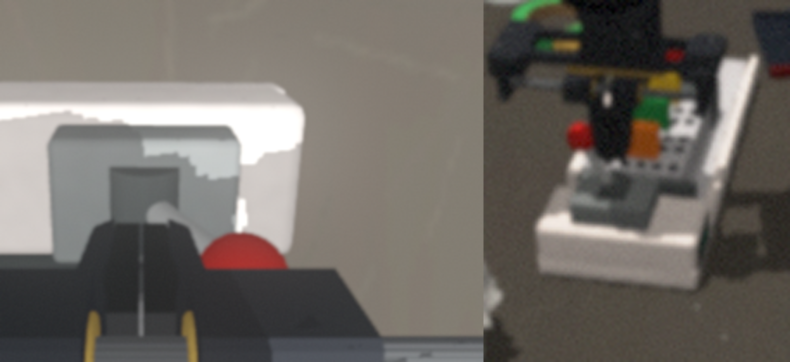

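The lever leans to the back already, with the ball about 53 mm from its start. I'll push on to the end stop.

Emit:
{"api": "carry_out", "payload": {
  "targets": [
    [0,0.003,0,0,0,0,0],
    [0,0.006,0,0,0,0,0],
    [0,0.008,0,0,0,0,0],
    [0,0.008,0,0,0,0,0]
  ]
}}

```text
time: 32.0
tool_pos: [0.6301, 0.1617, 0.118]
tool_rot: [-3.129, 0.002, 1.438]
ft_force: [-29.2, 1.5, 13.4]
width: 0.0004
finger_force: 15.2
```

That was the end stop, at 29 N. Now I back off, rise and check.

Emit:
{"api": "carry_out", "payload": {
  "targets": [
    [0,-0.02,0,0,0,0,0],
    [0,-0.045,0,0,0,0,0],
    [0,-0.045,-0.05,0,0,0,0],
    [0,-0.045,-0.11,0,0,0,0],
    [-0.06,-0.045,-0.13,0,0,0,0.6],
    [-0.1,-0.045,-0.13,0,0,0,1],
    [-0.1,-0.045,-0.13,0,0,0,1],
    [-0.1,-0.045,-0.13,0,0,0,1]
  ]
}}

```text
time: 33.0
tool_pos: [0.5768, 0.0683, 0.2482]
tool_rot: [3.141, -0.0, 1.437]
ft_force: [-0.2, -0.4, -0.0]
width: 0.0384
finger_force: 0.0
```

```bash
python3 - <<'E'
from h import *
s=env.get_state();im=env.grab_frame('wrist');cv2.imwrite('pics/w12.png',im[:,:,::-1]);c=cam('wrist',s)
b=env.grab_frame('side')
for q,cc,z in((im,c,.132),(b,cam('side'),.132)):
    n,l,st,ce=cv2.connectedComponentsWithStats(mask(q,'red'))
    for k in range(1,n):
        if st[k,4]>40: 
            h=H(onplane(cc,ce[k],z))
            if abs(h[0])<.1: print(st[k],ce[k],h)
E
```

```text
[352  64  33  33 849] [367.6702  79.8221] [-0.0149  0.0473]
[287 287  41  23 813] [305.0344 298.3653] [-0.0589 -0.1479]
[251 205  16  14 138] [259.3043 209.7391] [-0.0707 -0.1115]
[219 234  10  10  85] [223.2588 238.6118] [-0.0137  0.0448]
```

View pics/w12.png

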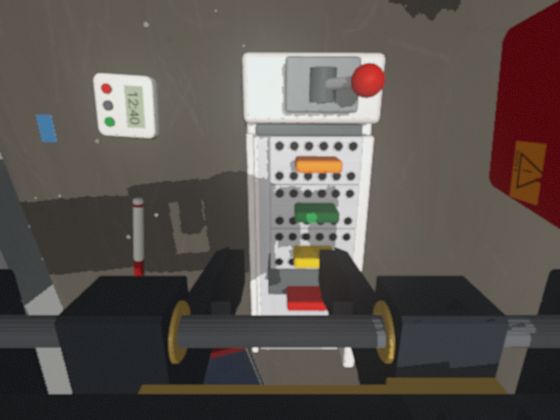

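The lever (367,80) leans fully back, the three blocks are in a tight row, and the jaw is up against the yellow one. I'm handing in.

```bash
python3 -c "
from station import env
print(env.close_job())"
```

```text
the job is handed in; nothing more can be done
None
```

The job is handed in, with no verdict shown: the orange, green and yellow blocks (I saw no blue one) are clamped in a tight row from the end stop, and the power lever was then pushed fully back.

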